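Slide a feldspar specimen under the sensor bridge

TASK

The pink feldspar specimen is to be measured: set it in the middle of the black pad on the sliding carriage while the carriage is still out, let go, then slide the carriage (it has a red knob to hold) until it is fully home against its stop, with the specimen on the pad under the sensor bridge. Nothing may bump the bridge, and the other loose specimens (yellow sulphur, olive-green olivine) stay where they are.

Things in the scene. Friction and masses are not known exactly. Their poses are not given: they have to be found in the camera images.
- feldspar_centre (a point): pink, blocky feldspar specimen, lying on the worktop, 51 (own x) x 57 (own y) x 42 mm high, rounded corners, about 180 g; this point is its centre, half-way up; its z axis is up. Grasp it from above across its 51 mm.
- pad (a point): centre of the top face of the square black rubber pad (80 x 80 mm), at the bridge end of the grey sliding carriage (100 mm wide, 212 mm long, top 30 mm above the worktop; the pad's top 32 mm). y axis = the direction in which the carriage slides home, towards and under the bridge; z up. Moves with the carriage.
- knob (a point): half-way up the upright red knob of the carriage, a round post 26 mm in diameter and 48 mm tall, its top 82 mm above the worktop; it stands 140 mm behind the pad centre (pad's -y), so it stays outside the bridge. Same axes as the pad. It is rigid with the carriage; about 3 N slides it, and it stays where it is left.
- carriage (a joint): travel of the carriage along its straight track in m: 0 = fully out, 0.19 = fully home against the end stop, with the pad centre under the middle of the bridge; starts between 0 and 0.03.
- sensor_bridge: fixed white bridge with a blue band over the track; origin on the track axis at the foot of its posts, 14 mm above the worktop; same axes as the pad. Opening 136 mm wide (own x) and 62 mm high above the pad; 56 mm deep along the track (own y), 178 mm wide over all, top 142 mm above the worktop.
- sulphur_centre (a point): yellow, rough sulphur specimen, 50 x 59 x 43 mm, a bystander; this point is its centre, half-way up.
- olivine_centre (a point): dark olive-green olivine specimen, 58 x 70 x 42 mm, a bystander; this point is its centre, half-way up.
Not all that is in view belongs to the job. What is shaped like the part that bears feldspar_centre but turquoise is not meant.

How it is judged (in metres and radians):
On the way:
1. the feldspar lies released on the pad while the carriage is still out (travel under 80 mm) (horizontal distance between feldspar_centre and pad below 0.02 m and z of feldspar_centre in the frame of pad between 0.012 and 0.035 m and value of joint carriage below 0.08 m and contact force between the fingers and feldspar below 0.5 N), for 0.2 s.
At the end, for the whole second after the job is handed in: The carriage is home within 10 mm of its stop, the feldspar lies at rest and released on the pad with its centre within 20 mm (horizontally) of the pad's centre (horizontal distance between feldspar_centre and pad below 0.02 m and z of feldspar_centre in the frame of pad between 0.012 and 0.035 m and value of joint carriage above 0.18 m and linear speed of feldspar below 0.02 m/s and contact force between the fingers and feldspar below 0.5 N); the robot touches nothing.
It fails at once if something (specimen or robot) presses on the sensor bridge with more than 3 N (contact force between anything else and sensor_bridge above 3 N).
It fails at once if the sulphur or the olivine specimen is moved more than 30 mm (distance of any of sulphur_centre, olivine_centre from where it was at the start of the episode above 0.03 m).
It also fails if it takes over 54 s, if anything falls off the work surface, if the arm or the gripper's body presses on something with over 40 N, if the wrist force passes 120 N, or if a joint passes its speed limit or range.

ROBOT

A 6-joint arm with a two-finger parallel gripper is mounted at the origin on a cart in front of the work surface, level with it; the furniture and walls round the work are solid. World frame = base frame: x ahead of the robot, y to its left, z up, the work surface at z = 0. Lengths are in m, angles in degrees, forces in N, time in s.
With the tool pointing down it reaches from about 0.4 to 0.825 m from the base axis. Payload 7 kg.
Tool frame: the origin (TCP) lies midway between the tips of the shut fingers; the grasp point (between the pads) lies 19 mm behind it; z points along the fingers, y is the line along which they close (so a half turn about z gives the same grasp; the last joint's range is limited). The gripper opens to 88 mm and grips with 3 to 60 N. Pads are 19 mm wide; open, the fingers measure 130 mm over their backs; the gripper's body (78 mm by 193 mm) begins 47 mm behind the grasp point.
Start: joints at [92.596, 20.546, 0.682, 0, -70.136, -16.507], TCP at [0.162, 0.655, 0.227] pointing down, gripper open.
Joint ranges: [-176.03, 176.03], [-82.01, 121.73], [-58.28, 71.71], [-173.87, 95.51], [-174.79, -0.11], [-173.66, 173.66]. Speed limits (degrees/s): [136.94, 136.94, 172.46, 180, 180, 180].

INTERFACE

Orientations are given as [roll, pitch, yaw] about the fixed x, y, z axes, in that order (R = Rz(yaw) Ry(pitch) Rx(roll)).
In Python, from plant import ctrl gives the robot as it stands.
- The arm moves only by the tool arm_command, never from a script. Its argument "steps" is a list of rows, each an object with "translation": the shift along the tool's x, y, z in mm, a list of three; "rotation": the turn, a rotation vector about the tool's x, y, z in units of 5 degrees (1.0 is 5 degrees), a list of three; "claw": the finger opening in mm, from 0 to 87.6. In form: [{"translation": [x, y, z], "rotation": [rx, ry, rz], "claw": claw}, ...]. A call has 1 to 5 rows; each row is the pose to reach, as a shift and turn from the pose commanded when the call began, along the tool's axes at that moment; what a row does not reach only later rows make up. A row lasts 1/10 s, in which the tool goes at most 50 mm and 8.59 degrees, less where a joint would pass 70% of its speed; a pose out of reach is approached as far as the arm can. A call with a gripper value outside its range is refused whole. The fingers move at their own pace and stop on an object; the grip force is fixed at half the most. Time passes only in rows, so rows that repeat a pose let the fingers close. It gives the time, the measured TCP pose, the force, the opening and the grip force at its end, in the units of the state.
- ctrl.get_obs(): the state, without advancing time (a new reading comes with each control period).
- ctrl.snapshot(name): name is "scene" or "top" or "wrist"; returns (picture, depth): 384x512x3 uint8, red, green, blue; 384x512 float32, m along the optical axis (not along the pixel's ray), 0 where there is no reading.
- ctrl.calibration(name): a dict with "vertical_fov" (degrees; the focal length in pixels is half the picture's height over the tangent of half this angle, whatever the lens; pixels are square), "cx", "cy" (the principal point, pixels), "k1" (the pictures are not rectified: a ray, as slopes to the right and down, at radius r is drawn at 1 + k1 r^2 times it, then the intrinsics apply), "rvec" (rotation vector, rad) and "tvec" (3), from world to camera coordinates, as OpenCV has them; the wrist camera has in their place "hand_eye" (4x4, takes a point from camera to tool coordinates, whose origin is the TCP and whose axes are the flange's). Camera axes: x right, y down, z forward; pixel columns grow to the right and rows downward; lengths in m; the calibration is good to about 2 mm. A picture is of the moment at which its call begins: read the wrist's pose just before it. calibration takes no time and is no camera call.
- ctrl.close_job(): hands the job in; it is judged then, once.
The state is a dict: "clock": time; "joint_pos": joint angles; "qvel": joint speeds; "tau": joint torques, N m; "tool_pos": TCP position; "orientation": TCP orientation; "force": force on the tool from outside, world axes, zero at the start; "moment": the same for the moment, N m; "opening": finger opening in m; "gripper_force": force on a finger pad.
Only numpy, scipy, OpenCV 4.12 (cv2) and the standard library are available. Lean on these libraries where they do the work, as an engineer would, in place of code of your own. Each camera call takes 0.05 s, during which the arm holds its last target. There are 200 camera calls.

## Working session

There is one attempt and no reset: what is moved stays moved. The work goes in short steps, Python scripts to look and compute and a tool call to move; the robot and the scene stay as the last step left them, time stands still between calls to the robot, and variables do not carry over. Pictures are saved under pics/ and viewed, at most 10 in all, crops included, and the job is handed in when it is done.

Besides the shell and the picture viewer there is one more tool, called after "Call:" as name(argument=value, ...) on one line, values as JSON. arm_command: Moves the arm, as the interface text tells. Its arguments: {"type":"object","properties":{"steps":{"type":"array"}},"required":["steps"]}

```bash
mkdir -p pics
cat > h.py <<'E'
import numpy as np, cv2
from plant import ctrl
from scipy.spatial.transform import Rotation as R
def cloud(name):
    o=ctrl.get_obs(); pic,d=ctrl.snapshot(name); c=ctrl.calibration(name)
    f=192/np.tan(np.radians(c["vertical_fov"]/2)); K=np.array([[f,0,c["cx"]],[0,f,c["cy"]],[0,0,1.]])
    v,u=np.mgrid[:384,:512]; p=np.stack([u,v],-1).reshape(-1,1,2).astype(float)
    n=cv2.undistortPoints(p,K,np.array([c["k1"],0,0,0.])).reshape(384,512,2)
    P=np.dstack([n,np.ones((384,512))])*d[...,None]
    if "rvec" in c:
        W=(P-np.ravel(c["tvec"]))@cv2.Rodrigues(np.array(c["rvec"],float))[0]
    else:
        H=np.array(c["hand_eye"]); T=P@H[:3,:3].T+H[:3,3]
        W=T@R.from_euler("xyz",o["orientation"],degrees=True).as_matrix().T+o["tool_pos"]
    W[d==0]=np.nan
    return pic,W
E
python3 - <<'E'
from h import *
print(ctrl.get_obs())
ims=[]
for n in("scene","top"):
    p,W=cloud(n); np.savez(n,p=p,W=W); cv2.imwrite(f"pics/{n}.png",p[...,::-1])
E
```

```text
{'clock': 0.0, 'joint_pos': array([ 9.25948073e+01,  2.05903913e+01,  6.32924430e-01, -2.13836932e-02,
       -7.01354546e+01, -1.65073308e+01]), 'qvel': array([ 0.10511371,  0.06279081, -0.03901221, -0.02999577, -0.04959971,
       -0.0665483 ]), 'tau': array([-1.27568356e-06, -5.82721245e+01,  2.93058693e+01,  6.99716493e+00,
        7.05792612e-03, -1.60461550e-04]), 'tool_pos': array([0.1621933 , 0.65470923, 0.22562404]), 'orientation': array([ 1.79905196e+02, -7.13177919e-03, -1.39198001e+01]), 'force': array([-0.57262935,  0.04672131,  0.82166962]), 'moment': array([ 0.01211919, -0.00791123,  0.0153908 ]), 'gripper_force': 0.0, 'opening': 0.08758651326496968}
```

View pics/top.png

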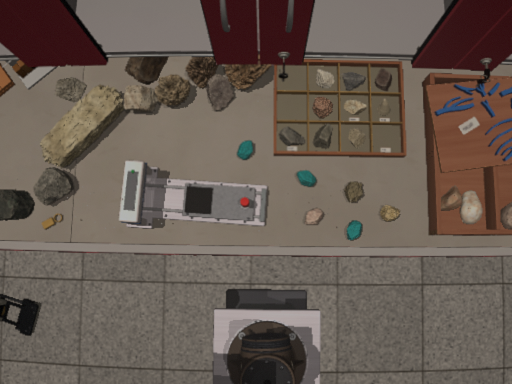

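View pics/scene.png

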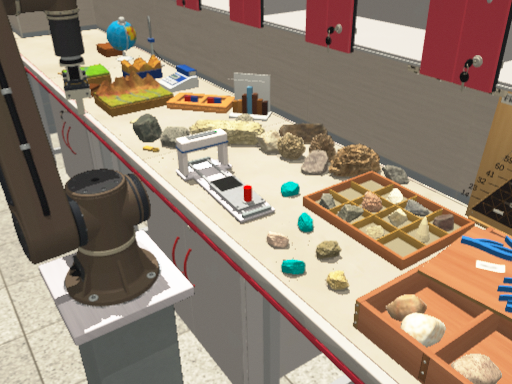

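The top view shows the feldspar at (313,216), pad at (199,200), knob at (245,202), bridge at (135,195), olivine at (355,191), sulphur at (389,213), and turquoise decoys at (246,149), (306,178) and (354,230). The scene view agrees, with the feldspar at (278,240).

Run:
```python
from h import *
for n,pts in(("top",dict(feld=(313,216),olv=(355,191),sul=(389,213),knob=(245,202),pad=(199,200),bridge=(135,195),t1=(306,178),t2=(354,230))),("scene",dict(feld=(278,240),olv=(328,248),sul=(338,281),pad=(229,183),knob=(248,192)))):
    z=np.load(n+".npz");W=z["W"];p=z["p"].astype(int)
    print(n)
    for k,(u,v) in pts.items():
        print(k,W[v,u].round(3),p[v,u])
        if k in("feld","olv","sul","t1","t2"):
            w=W[v-20:v+21,u-20:u+21].reshape(-1,3); c=W[v,u]
            m=(w[:,2]>.012)&(w[:,2]<.06)&(np.hypot(*(w[:,:2]-c[:2]).T)<.055); q=w[m]
            r=cv2.minAreaRect((q[:,:2]*1000).astype(np.float32)); print("   rect",np.round(r[0],1),np.round(r[1],1),round(r[2],1),"ztop",np.nanmax(q[:,2]).round(3),len(q))
    hsv=cv2.cvtColor(z["p"],cv2.COLOR_RGB2HSV)
    red=(p[...,0]>150)&(p[...,1]<60)&(p[...,2]<70)&(W[...,2]>.035)&(W[...,2]<.1); q=W[red]; q=q[np.hypot(*(q[:,:2]-W[pts["knob"][1],pts["knob"][0]][:2]).T)<.05]
    print("knob",q.mean(0),q.min(0),q.max(0),len(q))
    u,v=pts["pad"]; P=W[v,u]
    blk=(p.max(-1)<45)&(abs(W[...,2]-.032)<.012)&(np.hypot(W[...,0]-P[0],W[...,1]-P[1])<.065); q=W[blk]
    print("pad",cv2.minAreaRect((q[:,:2]*1000).astype(np.float32)),q[:,2].mean(),len(q))
```

```text
top
feld [ 0.429 -0.132  0.038] [154 131 114]
   rect [ 431.8 -134.5] [46.4 53.6] 2.8 ztop 0.049 221
olv [ 0.506 -0.259  0.033] [94 82 61]
   rect [ 506.1 -254.5] [53.1 62. ] 84.9 ztop 0.046 299
sul [ 0.44  -0.361  0.033] [125 107  77]
   rect [ 440.4 -362.3] [56.3 48.6] 70.9 ztop 0.047 245
knob [0.463 0.068 0.082] [176  49  45]
pad [0.473 0.208 0.035] [38 35 33]
bridge [0.47  0.373 0.145] [123 123 117]
t1 [ 0.544 -0.112  0.031] [ 40 101  95]
   rect [ 547.7 -113.1] [53.2 49.8] 18.8 ztop 0.045 224
t2 [ 0.389 -0.255  0.029] [ 42 111 104]
   rect [ 391.9 -256.8] [56.4 45.6] 8.4 ztop 0.044 229
knob [0.46546995 0.0713021  0.08089239] [0.45647837 0.06258965 0.07555529] [0.47515077 0.08019059 0.08652427] 44
pad ((473.9042663574219, 210.68161010742188), (76.65483093261719, 74.81808471679688), 87.11404418945312) 0.03151874362810414 624
scene
feld [ 0.42  -0.153  0.025] [185 155 130]
   rect [ 427.4 -144.2] [52.6 48.5] 85.7 ztop 0.042 222
olv [ 0.499 -0.27   0.033] [203 183 131]
   rect [ 503.3 -266.5] [60.7 47.4] 7.4 ztop 0.042 315
sul [ 0.429 -0.386  0.032] [131 110  67]
   rect [ 436.9 -376.4] [44.3 51.9] 61.2 ztop 0.043 293
pad [0.48  0.2   0.031] [54 51 50]
knob [0.463 0.059 0.066] [157  19  12]
knob [0.46085242 0.05920052 0.06620926] [0.45205036 0.05039885 0.0380773 ] [0.4730384  0.07491257 0.08398086] 76
pad ((0.0, 0.0), (0.0, 0.0), 0.0) nan 0<stdin>:16: RuntimeWarning: Mean of empty slice.
  ret = ret.dtype.type(ret / rcount)
```

```bash
cat >> h.py <<'E'
def rel(x,y,z,yaw,o=None):
    o=o or ctrl.get_obs(); A=R.from_euler("xyz",o["orientation"],degrees=True); B=R.from_euler("xyz",[180,0,yaw],degrees=True)
    t=A.inv().apply(np.array([x,y,z])-o["tool_pos"])*1000; r=np.degrees((A.inv()*B).as_rotvec())/5
    print("t",t.round(1),"r",r.round(2)); return t,r
E
python3 -c "
from h import *
rel(.5,.3,.227,-50)"
```

```text
t [413.2 263.2  -0.8] r [ 0.02 -0.01  7.22]
```

Call:
arm_command(steps=[{"translation": [413, 263, -1], "rotation": [0.02, 0, 7.2], "claw": 87}, {"translation": [413, 263, -1], "rotation": [0.02, 0, 7.2], "claw": 87}, {"translation": [413, 263, -1], "rotation": [0.02, 0, 7.2], "claw": 87}, {"translation": [413, 263, -1], "rotation": [0.02, 0, 7.2], "claw": 87}, {"translation": [413, 263, -1], "rotation": [0.02, 0, 7.2], "claw": 87}])

```text
clock: 0.6
tool_pos: [0.3356, 0.4723, 0.2268]
orientation: [-179.9, 0.0, -50.2]
force: [0.6, 0.6, -1.1]
opening: 0.0872
gripper_force: 0.0
```

```bash
python3 -c "
from h import *
o=ctrl.get_obs();print(o['clock'],o['tool_pos'],o['orientation'],o['joint_pos'])
rel(.46,.1,.227,-90)
rel(.44,-.13,.227,-90)"
```

```text
0.6 [0.33555248 0.4723144  0.22683306] [-1.79930844e+02  2.17466358e-02 -5.02022630e+01] [ 7.39550503e+01  1.15448139e+01 -1.17618925e+01  2.26964045e-02
 -6.66238588e+01 -3.41663189e+01]
t [365.7 142.7  -0.5] r [-0.01  0.01  7.96]
t [529.6 305.3  -0.7] r [-0.01  0.01  7.96]
```

Call:
arm_command(steps=[{"translation": [530, 305, -1], "rotation": [0, 0, 8], "claw": 87}, {"translation": [530, 305, -1], "rotation": [0, 0, 8], "claw": 87}, {"translation": [530, 305, -1], "rotation": [0, 0, 8], "claw": 87}, {"translation": [530, 305, -1], "rotation": [0, 0, 8], "claw": 87}, {"translation": [530, 305, -1], "rotation": [0, 0, 8], "claw": 87}])

```text
clock: 1.1
tool_pos: [0.3786, 0.2259, 0.227]
orientation: [-180.0, 0.1, -90.2]
force: [0.8, 1.1, 0.4]
opening: 0.087
gripper_force: 0.0
```

```bash
python3 -c "
from h import *
o=ctrl.get_obs();print(o['clock'],o['tool_pos'],o['orientation'])
rel(.44,-.13,.227,-90)"
```

```text
1.1 [0.37857937 0.22589723 0.22703777] [-1.79952133e+02  8.26326339e-02 -9.02229096e+01]
t [355.7 -62.8  -0.4] r [-0.01  0.02 -0.04]
```

Call:
arm_command(steps=[{"translation": [356, -63, 0], "rotation": [0, 0, 0], "claw": 87}, {"translation": [356, -63, 0], "rotation": [0, 0, 0], "claw": 87}, {"translation": [356, -63, 0], "rotation": [0, 0, 0], "claw": 87}, {"translation": [356, -63, 0], "rotation": [0, 0, 0], "claw": 87}, {"translation": [356, -63, 0], "rotation": [0, 0, 0], "claw": 87}])

```text
clock: 1.6
tool_pos: [0.4225, -0.02, 0.2271]
orientation: [-179.9, 0.1, -89.9]
force: [1.4, 0.5, 0.8]
opening: 0.0873
gripper_force: 0.0
```

Call:
arm_command(steps=[{"translation": [106, -18, 0], "rotation": [0, 0, 0], "claw": 87}, {"translation": [106, -18, 0], "rotation": [0, 0, 0], "claw": 87}, {"translation": [106, -18, 0], "rotation": [0, 0, 0], "claw": 87}, {"translation": [106, -18, 0], "rotation": [0, 0, 0], "claw": 87}])

```text
clock: 2.0
tool_pos: [0.4405, -0.1257, 0.2261]
orientation: [180.0, 0.1, -90.1]
force: [0.1, 0.1, -0.2]
opening: 0.087
gripper_force: 0.0
```

Run:
```python
from h import *
o=ctrl.get_obs();print(o['clock'],o['tool_pos'],o['orientation'])
p,W=cloud("wrist"); np.savez("w1",p=p,W=W); cv2.imwrite("pics/w1.png",p[...,::-1])
```

```text
2.0 [ 0.44049612 -0.12571425  0.22611653] [ 1.79974561e+02  7.69793486e-02 -9.01460136e+01]
```

View pics/w1.png

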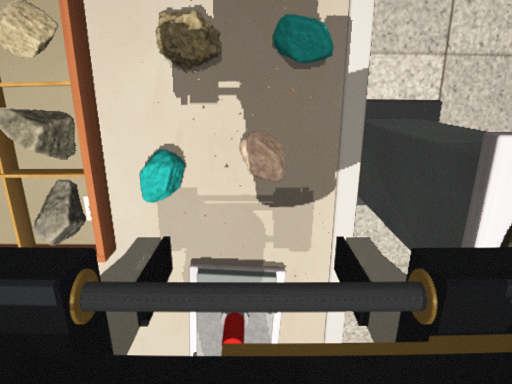

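The wrist view shows the feldspar at (263,156), turned somewhat. Turquoise is at (162,175) and the knob at (233,330).

Run:
```python
from h import *
z=np.load("w1.npz");W=z["W"];p=z["p"]
roi=np.zeros((384,512),bool); roi[118:195,225:305]=1
m=roi&(W[...,2]>.008)&(W[...,2]<.06)
n,l,s,c=cv2.connectedComponentsWithStats(m.astype(np.uint8)); k=1+s[1:,4].argmax(); q=W[l==k]
print("floor z",np.nanmedian(W[200:230,200:300,2]), W[185,263], "top",np.percentile(q[:,2],[50,98,100]).round(4),len(q))
for lo in(.008,.015,.025):
    h=(q[q[:,2]>lo][:,:2]*1000).astype(np.float32); print(lo,cv2.minAreaRect(h),h.mean(0))
h=q[:,:2]*1000
for a in range(0,180,15):
    d=h@[np.cos(np.radians(a)),np.sin(np.radians(a))]; print(a,round(np.ptp(d),1),round((d.max()+d.min())/2,1))
# knob & table check
```

```text
floor z 7.76945899169379e-05 [ 0.42928407 -0.09890597  0.00096722] top [0.031  0.0407 0.0428] 1746
0.008 ((431.7447204589844, -139.1610870361328), (54.414344787597656, 51.04808044433594), 88.79608154296875) [ 430.22852 -140.9232 ]
0.015 ((429.8681640625, -136.99049377441406), (43.899681091308594, 61.446346282958984), 57.16928482055664) [ 430.33102 -140.13121]
0.025 ((427.647216796875, -138.0453643798828), (52.00236511230469, 42.80805587768555), 88.79608154296875) [ 428.22192 -138.01585]
0 50.7 431.7
15 47.9 379.9
30 46.1 302.2
45 46.6 206.0
60 46.5 95.1
75 49.8 -23.4
90 55.0 -139.0
105 60.6 -244.0
120 63.0 -332.9
135 62.9 -400.0
150 61.0 -441.1
165 57.4 -451.9
```

Run:
```python
from h import *
A=[]
for n in("w1","top","scene"):
    W=np.load(n+".npz")["W"].reshape(-1,3)
    m=(W[:,2]>.007)&(W[:,2]<.06)&(np.hypot(W[:,0]-.43,W[:,1]+.138)<.055); A.append(W[m])
for nm,q in zip(("w1","top","scene","all"),A+[np.vstack(A)]):
    h=q[:,:2]*1000; print(nm,len(h))
    for a in range(0,180,15):
        d=h@[np.cos(np.radians(a)),np.sin(np.radians(a))]; print((a,round(np.ptp(d),1)),end=" ")
    print(h.min(0),h.max(0))
im=cv2.resize(np.load("w1.npz")["p"][110:200,215:310],None,fx=6,fy=6,interpolation=cv2.INTER_CUBIC); cv2.imwrite("pics/w1c.png",im[...,::-1])
```

```text
w1 1748
(0, np.float64(50.7)) (15, np.float64(47.9)) (30, np.float64(46.1)) (45, np.float64(46.6)) (60, np.float64(47.1)) (75, np.float64(50.2)) (90, np.float64(55.0)) (105, np.float64(60.6)) (120, np.float64(63.0)) (135, np.float64(62.9)) (150, np.float64(61.0)) (165, np.float64(57.4)) [ 406.37998101 -166.4801451 ] [ 457.07383584 -111.48590489]
top 233
(0, np.float64(63.5)) (15, np.float64(71.7)) (30, np.float64(76.1)) (45, np.float64(87.1)) (60, np.float64(92.6)) (75, np.float64(91.9)) (90, np.float64(94.1)) (105, np.float64(94.3)) (120, np.float64(91.3)) (135, np.float64(85.1)) (150, np.float64(77.3)) (165, np.float64(64.3)) [ 392.68996279 -186.44727498] [456.2086925 -92.3203828]
scene 250
(0, np.float64(47.1)) (15, np.float64(47.5)) (30, np.float64(51.0)) (45, np.float64(51.1)) (60, np.float64(55.7)) (75, np.float64(56.5)) (90, np.float64(56.9)) (105, np.float64(59.4)) (120, np.float64(60.4)) (135, np.float64(60.3)) (150, np.float64(58.1)) (165, np.float64(53.8)) [ 403.48518245 -173.36648776] [ 450.58528567 -116.46269491]
all 2231
(0, np.float64(64.4)) (15, np.float64(71.7)) (30, np.float64(76.1)) (45, np.float64(87.1)) (60, np.float64(92.6)) (75, np.float64(91.9)) (90, np.float64(94.1)) (105, np.float64(94.3)) (120, np.float64(91.3)) (135, np.float64(85.1)) (150, np.float64(77.3)) (165, np.float64(65.5)) [ 392.68996279 -186.44727498] [457.07383584 -92.3203828 ]
```

View pics/w1c.png

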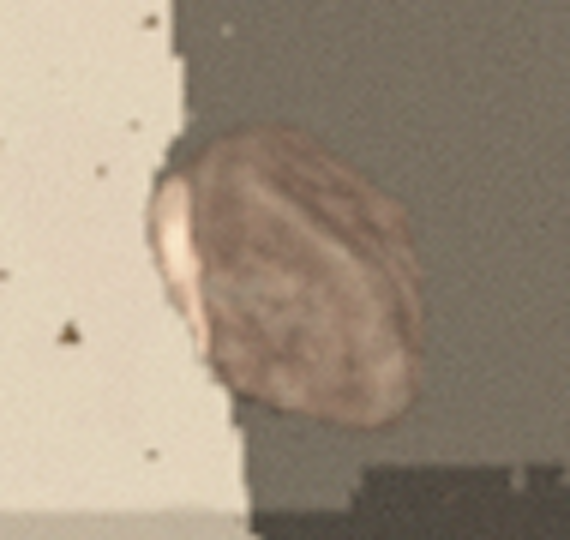

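The 51 mm faces point along about 65–72° in world (width there ~50 mm, perpendicular ~57), so I'll close along ~67° (yaw −23).

Run:
```python
from h import *
q=np.load("w1.npz")["W"].reshape(-1,3); q=q[(q[:,2]>.007)&(q[:,2]<.06)&(np.hypot(q[:,0]-.43,q[:,1]+.138)<.055)]
u=np.array([[np.cos(t),np.sin(t)] for t in np.radians([67,157])]); d=q[:,:2]@u.T; print("centre",((d.max(0)+d.min(0))/2)@u, np.ptp(d,axis=0))
rel(.4305,-.139,.09,-23)
```

```text
centre [ 0.42987022 -0.13914053] [0.04896803 0.05950467]
t [ 14.7  10.  136.2] r [-1.000e-02  2.000e-02 -1.341e+01]
```

Call:
arm_command(steps=[{"translation": [15, 10, 136], "rotation": [0, 0, -13.4], "claw": 87}, {"translation": [15, 10, 136], "rotation": [0, 0, -13.4], "claw": 87}, {"translation": [15, 10, 136], "rotation": [0, 0, -13.4], "claw": 87}, {"translation": [15, 10, 136], "rotation": [0, 0, -13.4], "claw": 87}, {"translation": [15, 10, 136], "rotation": [0, 0, -13.4], "claw": 87}])

```text
clock: 2.55
tool_pos: [0.4301, -0.1374, 0.0895]
orientation: [180.0, 0.1, -46.4]
force: [0.6, 0.3, 0.9]
opening: 0.0873
gripper_force: 0.0
```

Call:
arm_command(steps=[{"translation": [0, 0, 0], "rotation": [0, 0, -4.8], "claw": 87}, {"translation": [0, 0, 0], "rotation": [0, 0, -4.8], "claw": 87}, {"translation": [0, 0, 0], "rotation": [0, 0, -4.8], "claw": 87}, {"translation": [0, 0, 0], "rotation": [0, 0, -4.8], "claw": 87}])

```text
clock: 2.95
tool_pos: [0.4313, -0.1373, 0.0909]
orientation: [-179.9, -0.0, -22.7]
force: [-0.7, -0.3, -0.1]
opening: 0.0872
gripper_force: 0.0
```

Run:
```python
from h import *
o=ctrl.get_obs();print(o['clock'],o['tool_pos'],o['orientation'])
rel(.430,-.139,.006,-23)
```

```text
2.95 [ 0.4312986  -0.13730396  0.09085677] [-1.79886495e+02 -3.31623326e-02 -2.27003359e+01]
t [-0.6  2.2 84.9] r [-0.02 -0.01  0.06]
```

Call:
arm_command(steps=[{"translation": [0, 2, 40], "rotation": [0, 0, 0], "claw": 87}, {"translation": [0, 2, 70], "rotation": [0, 0, 0], "claw": 87}, {"translation": [0, 2, 84], "rotation": [0, 0, 0], "claw": 87}, {"translation": [0, 2, 84], "rotation": [0, 0, 0], "claw": 87}, {"translation": [0, 2, 84], "rotation": [0, 0, 0], "claw": 30}])

```text
clock: 3.45
tool_pos: [0.4307, -0.1399, 0.007]
orientation: [-179.9, -0.0, -23.0]
force: [1.5, -0.3, 0.3]
opening: 0.0831
gripper_force: 0.0
```

Call:
arm_command(steps=[{"translation": [0, 0, 0], "rotation": [0, 0, 0], "claw": 30}, {"translation": [0, 0, 0], "rotation": [0, 0, 0], "claw": 30}, {"translation": [0, 0, 0], "rotation": [0, 0, 0], "claw": 30}, {"translation": [0, 0, 0], "rotation": [0, 0, 0], "claw": 30}, {"translation": [0, 0, 0], "rotation": [0, 0, 0], "claw": 30}])

```text
clock: 3.95
tool_pos: [0.4308, -0.1405, 0.0071]
orientation: [-179.9, -0.1, -22.9]
force: [-1.0, 3.3, 3.9]
opening: 0.0455
gripper_force: 29.2
```

Call:
arm_command(steps=[{"translation": [0, 0, -10], "rotation": [0, 0, 0], "claw": 30}, {"translation": [0, 0, -40], "rotation": [0, 0, 0], "claw": 30}, {"translation": [0, 0, -80], "rotation": [0, 0, 0], "claw": 30}, {"translation": [0, 0, -110], "rotation": [0, 0, 0], "claw": 30}, {"translation": [0, 0, -120], "rotation": [0, 0, 0], "claw": 30}])

```text
clock: 4.45
tool_pos: [0.4317, -0.1408, 0.1303]
orientation: [-179.8, -0.3, -22.9]
force: [1.0, 0.4, -2.4]
opening: 0.0454
gripper_force: 28.8
```

Run:
```python
from h import *
o=ctrl.get_obs();print(o['clock'],o['tool_pos'],o['opening'],o['gripper_force'])
rel(.474,.2105,.150,-93)
p,W=cloud("wrist"); cv2.imwrite("pics/w2.png",p[...,::-1])
```

```text
4.45 [ 0.43171399 -0.14081983  0.13028236] 0.045398858124104546 28.837212324142456
t [ -97.8 -340.1  -18.9] r [-0.07 -0.02 14.02]
```

View pics/w2.png

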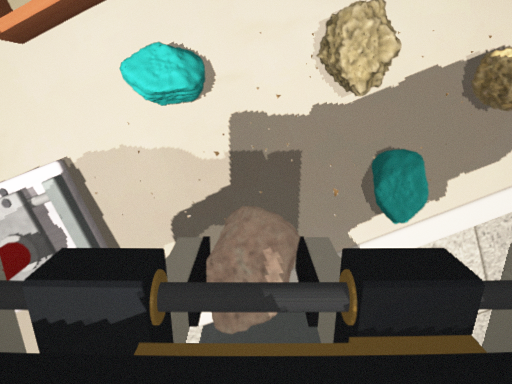

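The feldspar is held firmly between the fingers at (250,270). The bystanders are undisturbed.

Call:
arm_command(steps=[{"translation": [-98, -340, -19], "rotation": [0, 0, 14], "claw": 30}, {"translation": [-98, -340, -19], "rotation": [0, 0, 14], "claw": 30}, {"translation": [-98, -340, -19], "rotation": [0, 0, 14], "claw": 30}, {"translation": [-98, -340, -19], "rotation": [0, 0, 14], "claw": 30}, {"translation": [-98, -340, -19], "rotation": [0, 0, 14], "claw": 30}])

```text
clock: 5.0
tool_pos: [0.4557, 0.0715, 0.1374]
orientation: [180.0, 0.1, -59.9]
force: [2.3, 0.6, -2.0]
opening: 0.0458
gripper_force: 28.8
```

Run:
```python
from h import *
o=ctrl.get_obs();print(o['clock'],o['tool_pos'],o['opening'],o['orientation'])
rel(.474,.2105,.150,-93)
```

```text
5.0 [0.45569412 0.07148488 0.13739655] 0.04583910082328118 [ 1.79961794e+02  6.00760704e-02 -5.99013103e+01]
t [-111.1  -85.5  -12.5] r [0.01 0.01 6.62]
```

Call:
arm_command(steps=[{"translation": [-111, -85, -12], "rotation": [0, 0, 6.6], "claw": 30}, {"translation": [-111, -85, -12], "rotation": [0, 0, 6.6], "claw": 30}, {"translation": [-111, -85, -12], "rotation": [0, 0, 6.6], "claw": 30}, {"translation": [-111, -85, -12], "rotation": [0, 0, 6.6], "claw": 30}, {"translation": [-111, -85, -12], "rotation": [0, 0, 6.6], "claw": 30}])

```text
clock: 5.5
tool_pos: [0.4728, 0.2096, 0.1489]
orientation: [179.9, -0.0, -92.6]
force: [0.2, 0.1, -3.0]
opening: 0.0456
gripper_force: 28.8
```

Run:
```python
from h import *
o=ctrl.get_obs();print(o['clock'],o['tool_pos'],o['opening'],o['orientation'])
p,W=cloud("wrist"); np.savez("w3",p=p,W=W);cv2.imwrite("pics/w3.png",p[...,::-1])
H=np.array(ctrl.calibration("wrist")["hand_eye"]);print(H.round(3))
# held specimen extents in tool frame
A=R.from_euler("xyz",o["orientation"],degrees=True); T=A.inv().apply(W.reshape(-1,3)-o["tool_pos"])
c=p.reshape(-1,3).astype(int)
m=(abs(T[:,1])<.021)&(abs(T[:,0])<.05)&(T[:,2]<.03)&(T[:,2]>-.06)&(c[:,0]-c[:,2]>15)
print(m.sum(),T[m].min(0),T[m].max(0))
rel(.474,.2105,.040,-93)
```

```text
5.5 [0.47276652 0.20958637 0.1489031 ] 0.04560384018406358 [ 1.79896857e+02 -3.56646356e-02 -9.25883245e+01]
[[-0.    -0.953 -0.303  0.083]
 [ 1.     0.    -0.001 -0.001]
 [ 0.    -0.303  0.953 -0.158]
 [ 0.     0.     0.     1.   ]]
6388 [-0.02861092 -0.02098919 -0.03545733] [0.02788787 0.02098353 0.00756905]
t [ -1.9  -1.4 109.1] r [ 0.02 -0.01  0.13]
```

View pics/w3.png

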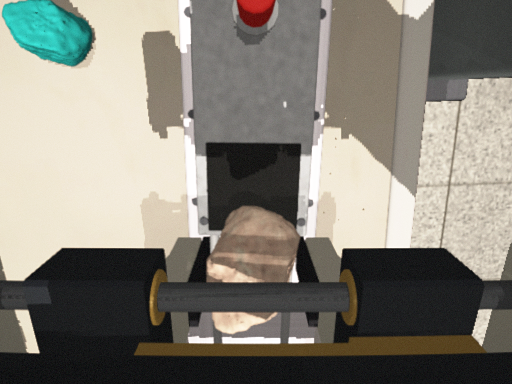

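The specimen sits centred in the fingers. The pad shows at columns 207–300, its knob-side edge at row 143. I'll check that against the pad estimate.

Run:
```python
from h import *
z=np.load("w3.npz");W=z["W"];p=z["p"].astype(int)
for r in(160,180,195): 
    c=np.where((p[r,190:320].max(-1)<40))[0]+190; a,b=W[r,c[0]],W[r,c[-1]]; print(r,c[0],c[-1],a.round(4),b.round(4),((a+b)/2).round(4))
for c in(230,250,280): print(c,[W[r,c].round(4) for r in(141,143,145)])
k=(p[...,0]>130)&(p[...,1]<50); q=W[k&(W[...,2]>.076)&(W[...,2]<.09)]; print("knob",q.min(0),q.max(0))
```

```text
160 208 298 [0.5103 0.1813 0.0322] [0.4342 0.1848 0.0321] [0.4722 0.1831 0.0321]
180 213 283 [0.5075 0.199  0.0322] [0.4472 0.2018 0.0319] [0.4773 0.2004 0.032 ]
195 209 296 [0.5122 0.2127 0.0312] [0.436  0.2159 0.0319] [0.4741 0.2143 0.0315]
230 [array([0.4908, 0.1665, 0.0301]), array([0.4908, 0.168 , 0.0307]), array([0.4908, 0.1694, 0.0326])]
250 [array([0.474 , 0.167 , 0.0313]), array([0.4741, 0.1687, 0.0313]), array([0.4742, 0.1705, 0.0308])]
280 [array([0.449 , 0.1683, 0.0307]), array([0.4492, 0.1696, 0.0328]), array([0.4492, 0.1712, 0.0331])]
knob [0.45512618 0.07273156 0.07946498] [0.47656297 0.08091635 0.08405214]
```

Call:
arm_command(steps=[{"translation": [0, -1, 45], "rotation": [0, 0, 0], "claw": 30}, {"translation": [0, -1, 80], "rotation": [0, 0, 0], "claw": 30}, {"translation": [0, -1, 100], "rotation": [0, 0, 0], "claw": 30}, {"translation": [0, -1, 107], "rotation": [0, 0, 0], "claw": 30}, {"translation": [0, -1, 107], "rotation": [0, 0, 0], "claw": 30}])

```text
clock: 6.05
tool_pos: [0.4744, 0.2078, 0.0428]
orientation: [179.9, -0.0, -92.5]
force: [0.1, 1.1, -2.0]
opening: 0.0452
gripper_force: 28.8
```

Call:
arm_command(steps=[{"translation": [0, 0, 1], "rotation": [0, 0, 0], "claw": 30}, {"translation": [0, 0, 2], "rotation": [0, 0, 0], "claw": 30}, {"translation": [0, 0, 2], "rotation": [0, 0, 0], "claw": 30}])

```text
clock: 6.35
tool_pos: [0.4754, 0.2096, 0.0426]
orientation: [-179.9, 0.2, -92.5]
force: [0.9, 0.3, -0.8]
opening: 0.0453
gripper_force: 28.8
```

Call:
arm_command(steps=[{"translation": [0, 0, 1], "rotation": [0, 0, 0], "claw": 30}, {"translation": [0, 0, 1.5], "rotation": [0, 0, 0], "claw": 30}, {"translation": [0, 0, 1.5], "rotation": [0, 0, 0], "claw": 30}])

```text
clock: 6.65
tool_pos: [0.4749, 0.2093, 0.0403]
orientation: [-179.9, 0.1, -92.5]
force: [-1.3, -0.2, -1.0]
opening: 0.0454
gripper_force: 28.8
```

Call:
arm_command(steps=[{"translation": [0, 0, 1], "rotation": [0, 0, 0], "claw": 30}, {"translation": [0, 0, 1], "rotation": [0, 0, 0], "claw": 30}])

```text
clock: 6.85
tool_pos: [0.475, 0.2093, 0.0392]
orientation: [-179.9, 0.1, -92.5]
force: [-0.5, 0.3, -1.8]
opening: 0.0452
gripper_force: 28.9
```

Call:
arm_command(steps=[{"translation": [0, 0, 0], "rotation": [0, 0, 0], "claw": 50}, {"translation": [0, 0, 0], "rotation": [0, 0, 0], "claw": 60}, {"translation": [0, 0, 0], "rotation": [0, 0, 0], "claw": 87}, {"translation": [0, 0, 0], "rotation": [0, 0, 0], "claw": 87}, {"translation": [0, 0, 0], "rotation": [0, 0, 0], "claw": 87}])

```text
clock: 7.35
tool_pos: [0.475, 0.2093, 0.0392]
orientation: [-179.9, 0.1, -92.6]
force: [0.1, 0.8, -0.2]
opening: 0.0764
gripper_force: 0.0
```

Call:
arm_command(steps=[{"translation": [0, 0, -15], "rotation": [0, 0, 0], "claw": 87}, {"translation": [0, 0, -45], "rotation": [0, 0, 0], "claw": 87}, {"translation": [0, 0, -80], "rotation": [0, 0, 0], "claw": 87}, {"translation": [0, 0, -110], "rotation": [0, 0, 0], "claw": 87}, {"translation": [0, 0, -110], "rotation": [0, 0, 0], "claw": 87}])

```text
clock: 7.85
tool_pos: [0.477, 0.2106, 0.1536]
orientation: [-179.6, 0.4, -92.5]
force: [0.3, 1.2, -0.1]
opening: 0.0868
gripper_force: 0.0
```

Run:
```python
from h import *
o=ctrl.get_obs();print(o['clock'],o['tool_pos'],o['opening'],o['orientation'])
rel(.457,-.035,.15,-93.4)
```

```text
7.85 [0.47697707 0.21063153 0.15358644] 0.08678324086406336 [-179.61321253    0.36388133  -92.51084409]
t [246.3   9.2   2. ] r [-0.08  0.07  0.18]
```

Call:
arm_command(steps=[{"translation": [200, 6, 2], "rotation": [-0.08, 0.07, 0.18], "claw": 30}, {"translation": [200, 6, 2], "rotation": [-0.08, 0.07, 0.18], "claw": 0}, {"translation": [200, 6, 2], "rotation": [-0.08, 0.07, 0.18], "claw": 0}, {"translation": [200, 6, 2], "rotation": [-0.08, 0.07, 0.18], "claw": 0}, {"translation": [200, 6, 2], "rotation": [-0.08, 0.07, 0.18], "claw": 0}])

```text
clock: 8.35
tool_pos: [0.458, 0.0051, 0.1463]
orientation: [179.6, -0.3, -93.7]
force: [0.2, 0.7, -0.0]
opening: 0.0527
gripper_force: 0.0
```

Run:
```python
from h import *
o=ctrl.get_obs();print(o['clock'],o['tool_pos'],o['opening'],o['orientation'])
p,W=cloud("top"); np.savez("top2",p=p,W=W)
cv2.imwrite("pics/top2.png",cv2.resize(p[120:250,80:360],None,fx=2.8,fy=2.8,interpolation=cv2.INTER_CUBIC)[...,::-1])
q=W.reshape(-1,3); m=(q[:,2]>.045)&(q[:,2]<.085)&(np.hypot(q[:,0]-.474,q[:,1]-.21)<.05); q=q[m]; print("feld",q.min(0),q.max(0),len(q))
s,V=cloud("scene"); q=V.reshape(-1,3); m=(q[:,2]>.045)&(q[:,2]<.085)&(np.hypot(q[:,0]-.474,q[:,1]-.21)<.05); q=q[m]; print("feld scene",q.min(0),q.max(0),len(q))
rel(.4615,.018,.05,-93.4)
```

```text
8.35 [0.45804111 0.00505232 0.14625318] 0.052694983118493945 [179.55664229  -0.30159452 -93.73623362]Traceback (most recent call last):
  File "<stdin>", line 5, in <module>
    return umr_minimum(a, axis, None, out, keepdims, initial, where)
ValueError: zero-size array to reduction operation minimum which has no identity
```

View pics/top2.png

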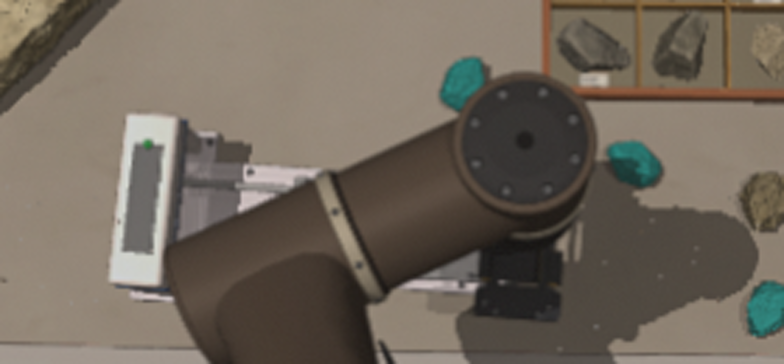

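The arm covers the pad in the top view, so I'll use the scene and wrist depth instead.

Run:
```python
from h import *
for n in("scene","wrist"):
    s,V=cloud(n); np.savez(n+"4",p=s,W=V)
    q=V.reshape(-1,3);c=s.reshape(-1,3).astype(int)
    m=(q[:,2]>.042)&(q[:,2]<.085)&(np.hypot(q[:,0]-.474,q[:,1]-.21)<.05); f=q[m]; print(n,len(f)); 
    if len(f): print("feld",f.min(0),f.max(0))
    m=(c[:,0]>110)&(c[:,1]<60)&(c[:,2]<60)&(np.hypot(q[:,0]-.465,q[:,1]-.07)<.04); f=q[m]
    if len(f): print("knob",f.min(0),f.max(0),len(f))
a=np.hstack([np.load("scene4.npz")["p"][130:250,140:340],]); b=cv2.resize(a,None,fx=3.5,fy=3.5,interpolation=cv2.INTER_CUBIC); cv2.imwrite("pics/s4.png",b[...,::-1])
rel(.4615,.018,.05,-93.4)
```

```text
scene 156
feld [0.44882818 0.17615791 0.04208903] [0.49754056 0.23523844 0.07104626]
knob [0.45098134 0.0479791  0.03608657] [0.4738803  0.07715437 0.08446551] 104
wrist 0
knob [0.45340451 0.05559952 0.04219662] [0.47712906 0.06678322 0.08410988] 301
t [-9.2 -1.5 96.7] r [ 0.07 -0.05 -0.03]
```

View pics/s4.png

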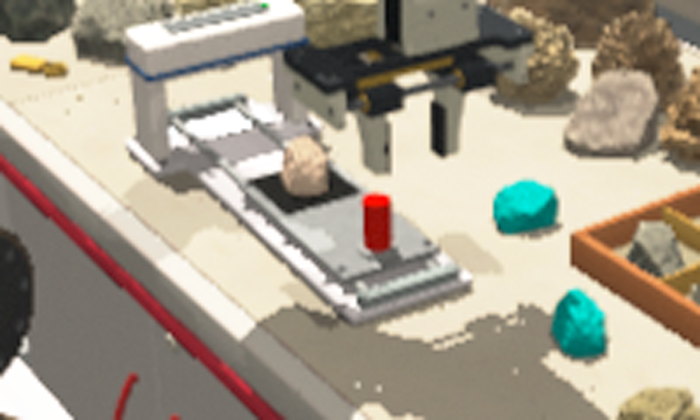

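The feldspar stands upright in the middle of the pad (crop 305,165), and the knob at (376,222) is clear for pushing from behind.

Call:
arm_command(steps=[{"translation": [-8, -1.5, 40], "rotation": [0.07, -0.05, 0], "claw": 0}, {"translation": [-8, -1.5, 75], "rotation": [0.07, -0.05, 0], "claw": 0}, {"translation": [-8, -1.5, 94], "rotation": [0.07, -0.05, 0], "claw": 0}, {"translation": [-8, -1.5, 94], "rotation": [0.07, -0.05, 0], "claw": 0}, {"translation": [-8, -1.5, 94], "rotation": [0.07, -0.05, 0], "claw": 0}])

```text
clock: 9.0
tool_pos: [0.4617, 0.018, 0.053]
orientation: [180.0, -0.1, -93.3]
force: [0.2, -0.1, 1.2]
opening: 0.0025
gripper_force: 0.0
```

Run:
```python
from h import *
o=ctrl.get_obs();print(o['clock'],o['tool_pos'],o['opening'],o['orientation'],o['force'])
rel(.465,.060,.05,-93.4)
```

```text
9.0 [0.46167691 0.01802419 0.05298048] 0.002453095547439126 [ 1.79970948e+02 -5.18815360e-02 -9.33425047e+01] [ 0.22766616 -0.05578563  1.16063248]
t [-42.1  -0.9   2.9] r [ 0.01 -0.01  0.01]
```

Call:
arm_command(steps=[{"translation": [-10, 0, 0], "rotation": [0, 0, 0], "claw": 0}, {"translation": [-18, 0, 0], "rotation": [0, 0, 0], "claw": 0}, {"translation": [-23, 0, 0], "rotation": [0, 0, 0], "claw": 0}, {"translation": [-28, 0, 0], "rotation": [0, 0, 0], "claw": 0}, {"translation": [-34, 0, 0], "rotation": [0, 0, 0], "claw": 0}])

```text
clock: 9.5
tool_pos: [0.4635, 0.0513, 0.0532]
orientation: [-180.0, -0.0, -93.4]
force: [0.5, -3.6, 1.7]
opening: 0.0006
gripper_force: 1.5
```

Call:
arm_command(steps=[{"translation": [-7, 0, 0], "rotation": [0, 0, 0], "claw": 0}, {"translation": [-15, 0, 0], "rotation": [0, 0, 0], "claw": 0}, {"translation": [-24, 0, 0], "rotation": [0, 0, 0], "claw": 0}, {"translation": [-32, 0, 0], "rotation": [0, 0, 0], "claw": 0}, {"translation": [-39, 0, 0], "rotation": [0, 0, 0], "claw": 0}])

```text
clock: 10.0
tool_pos: [0.4657, 0.0906, 0.0528]
orientation: [180.0, -0.0, -93.4]
force: [-0.0, -3.6, 2.2]
opening: 0.0003
gripper_force: 1.6
```

Run:
```python
from h import *
o=ctrl.get_obs();print(o['clock'],o['tool_pos'],o['opening'],o['orientation'],o['force'])
s,V=cloud("scene"); q=V.reshape(-1,3);c=s.reshape(-1,3).astype(int)
m=(c[:,0]>110)&(c[:,1]<60)&(c[:,2]<60)&(abs(q[:,0]-.465)<.03)&(q[:,2]>.035)&(q[:,2]<.1)&(abs(q[:,1]-.15)<.15); f=q[m]; print("knob",f.mean(0),f.min(0),f.max(0),len(f))
cv2.imwrite("pics/s5.png",cv2.resize(s[110:250,140:340],None,fx=3.5,fy=3.5,interpolation=cv2.INTER_CUBIC)[...,::-1])
```

```text
10.0 [0.4656973  0.09060582 0.05275073] 0.0003163798869903482 [ 1.79992700e+02 -2.43849515e-02 -9.34443736e+01] [-0.01040992 -3.56727774  2.22258735]
knob [0.45984939 0.10363778 0.04330735] [0.45466722 0.09688969 0.03633267] [0.46802545 0.11336148 0.06541519] 11
```

View pics/s5.png

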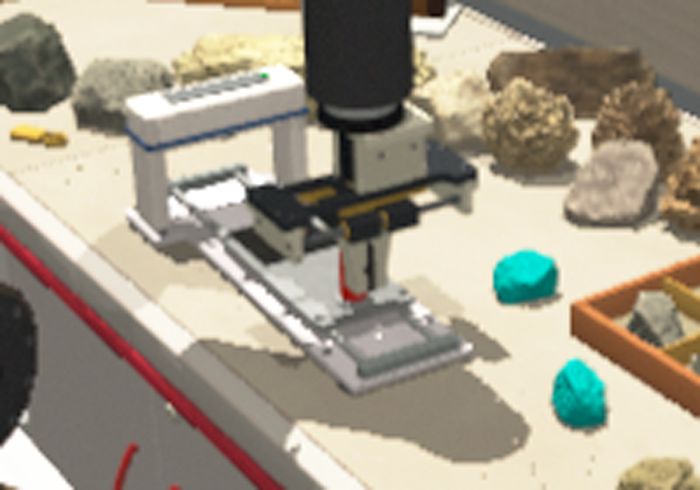

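The carriage moves with the knob (crop 350,290) at 3.6 N. I'll continue.

Call:
arm_command(steps=[{"translation": [-9, 0, 0], "rotation": [0, 0, 0], "claw": 0}, {"translation": [-18, 0, 0], "rotation": [0, 0, 0], "claw": 0}, {"translation": [-27, 0, 0], "rotation": [0, 0, 0], "claw": 0}, {"translation": [-36, 0, 0], "rotation": [0, 0, 0], "claw": 0}, {"translation": [-45, 0, 0], "rotation": [0, 0, 0], "claw": 0}])

```text
clock: 10.55
tool_pos: [0.4683, 0.1355, 0.0527]
orientation: [180.0, -0.0, -93.5]
force: [1.2, -4.3, 0.7]
opening: 0.0003
gripper_force: 1.7
```

Call:
arm_command(steps=[{"translation": [-8, 0, 0], "rotation": [0, 0, 0], "claw": 0}, {"translation": [-16, 0, 0], "rotation": [0, 0, 0], "claw": 0}, {"translation": [-24, 0, 0], "rotation": [0, 0, 0], "claw": 0}, {"translation": [-31, 0, 0], "rotation": [0, 0, 0], "claw": 0}, {"translation": [-37, 0, 0], "rotation": [0, 0, 0], "claw": 0}])

```text
clock: 11.05
tool_pos: [0.4706, 0.1723, 0.0527]
orientation: [180.0, -0.0, -93.5]
force: [0.9, -3.7, 0.5]
opening: 0.0003
gripper_force: 1.6
```

Run:
```python
from h import *
z=np.load("top.npz");W=z["W"]; q=W.reshape(-1,3); m=(q[:,2]>.13)&(q[:,2]<.155)&(q[:,1]>.3)&(q[:,1]<.45)&(q[:,0]>.35)&(q[:,0]<.6)
print(cv2.minAreaRect((q[m][:,:2]*1000).astype(np.float32)))
o=ctrl.get_obs();print(o['clock'],o['tool_pos'],o['orientation'],o['force'])
```

```text
((483.79229736328125, 387.17364501953125), (59.227108001708984, 175.13833618164062), 86.53400421142578)
11.05 [0.47055093 0.1722899  0.05269129] [ 1.79986707e+02 -2.40006146e-02 -9.34535444e+01] [ 0.91637198 -3.74172259  0.48195213]
```

Call:
arm_command(steps=[{"translation": [-8, 0, 0], "rotation": [0, 0, 0], "claw": 0}, {"translation": [-16, 0, 0], "rotation": [0, 0, 0], "claw": 0}, {"translation": [-24, 0, 0], "rotation": [0, 0, 0], "claw": 0}, {"translation": [-31, 0, 0], "rotation": [0, 0, 0], "claw": 0}, {"translation": [-37, 0, 0], "rotation": [0, 0, 0], "claw": 0}])

```text
clock: 11.55
tool_pos: [0.4728, 0.2093, 0.0527]
orientation: [180.0, -0.0, -93.4]
force: [0.2, -3.0, -0.0]
opening: 0.0001
gripper_force: 1.6
```

Call:
arm_command(steps=[{"translation": [-2, 0, 0], "rotation": [0, 0, 0], "claw": 0}, {"translation": [-4, 0, 0], "rotation": [0, 0, 0], "claw": 0}, {"translation": [-6, 0, 0], "rotation": [0, 0, 0], "claw": 0}, {"translation": [-8, 0, 0], "rotation": [0, 0, 0], "claw": 0}, {"translation": [-9, 0, 0], "rotation": [0, 0, 0], "claw": 0}])

```text
clock: 12.05
tool_pos: [0.4733, 0.2177, 0.0527]
orientation: [180.0, -0.0, -93.5]
force: [-0.0, -2.8, -0.2]
opening: 0.0006
gripper_force: 1.3
```

Now in small steps until the force rises at the stop.

Call:
arm_command(steps=[{"translation": [-1, 0, 0], "rotation": [0, 0, 0], "claw": 0}, {"translation": [-2, 0, 0], "rotation": [0, 0, 0], "claw": 0}, {"translation": [-3, 0, 0], "rotation": [0, 0, 0], "claw": 0}, {"translation": [-4, 0, 0], "rotation": [0, 0, 0], "claw": 0}])

```text
clock: 12.45
tool_pos: [0.4736, 0.2217, 0.0527]
orientation: [180.0, -0.0, -93.5]
force: [-0.7, -2.2, 0.2]
opening: 0.0005
gripper_force: 1.3
```

Call:
arm_command(steps=[{"translation": [-1, 0, 0], "rotation": [0, 0, 0], "claw": 0}, {"translation": [-2, 0, 0], "rotation": [0, 0, 0], "claw": 0}])

```text
clock: 12.65
tool_pos: [0.4737, 0.2237, 0.0527]
orientation: [180.0, -0.0, -93.5]
force: [-0.6, -2.6, -1.3]
opening: 0.0003
gripper_force: 1.3
```

Call:
arm_command(steps=[{"translation": [-1, 0, 0], "rotation": [0, 0, 0], "claw": 0}, {"translation": [-2, 0, 0], "rotation": [0, 0, 0], "claw": 0}])

```text
clock: 12.85
tool_pos: [0.4736, 0.2245, 0.0527]
orientation: [180.0, -0.1, -93.5]
force: [3.4, -10.9, 2.2]
opening: 0.0007
gripper_force: 5.1
```

Call:
arm_command(steps=[{"translation": [-1, 0, 0], "rotation": [0, 0, 0], "claw": 0}, {"translation": [-2, 0, 0], "rotation": [0, 0, 0], "claw": 0}])

```text
clock: 13.05
tool_pos: [0.4735, 0.2247, 0.0526]
orientation: [179.9, -0.3, -93.5]
force: [4.3, -18.2, 4.9]
opening: 0.0007
gripper_force: 8.7
```

The stop is reached as predicted (0.2245). I'll back off, rise and check.

Call:
arm_command(steps=[{"translation": [5, 0, 0], "rotation": [0, 0, 0], "claw": 0}, {"translation": [20, 0, 0], "rotation": [0, 0, 0], "claw": 0}, {"translation": [60, 0, -10], "rotation": [0, 0, 0], "claw": 0}, {"translation": [100, 0, -50], "rotation": [0, 0, 0], "claw": 0}, {"translation": [140, 0, -90], "rotation": [0, 0, 0], "claw": 0}])

```text
clock: 13.55
tool_pos: [0.4654, 0.0956, 0.134]
orientation: [179.9, -0.0, -93.4]
force: [2.0, 0.4, 0.3]
opening: 0.0004
gripper_force: 0.0
```

Call:
arm_command(steps=[{"translation": [40, 0, -20], "rotation": [0, 0, 0], "claw": 0}, {"translation": [80, 0, -40], "rotation": [0, 0, 0], "claw": 0}, {"translation": [120, 0, -60], "rotation": [0, 0, 0], "claw": 0}, {"translation": [120, 0, -60], "rotation": [0, 0, 0], "claw": 0}])

```text
clock: 13.95
tool_pos: [0.4597, -0.0256, 0.1966]
orientation: [-179.7, 0.1, -93.6]
force: [-0.5, -0.3, -0.4]
opening: 0.0005
gripper_force: 0.0
```

Run:
```python
from h import *
o=ctrl.get_obs();print(o['clock'],o['tool_pos'],o['qvel'].round(1),o['force'])
s,V=cloud("scene"); q=V.reshape(-1,3);c=s.reshape(-1,3).astype(int)
m=(c[:,0]>110)&(c[:,1]<60)&(c[:,2]<60)&(abs(q[:,0]-.47)<.03)&(q[:,2]>.035)&(q[:,2]<.1)&(abs(q[:,1]-.2)<.1); f=q[m]; print("knob",f.mean(0),f.min(0),f.max(0),len(f))
m=(q[:,2]>.042)&(q[:,2]<.085)&(np.hypot(q[:,0]-.484,q[:,1]-.385)<.05); f=q[m]; print("feld",f.min(0),f.max(0),len(f))
cv2.imwrite("pics/s6.png",cv2.resize(s[110:250,140:340],None,fx=3.5,fy=3.5,interpolation=cv2.INTER_CUBIC)[...,::-1])
```

```text
13.95 [ 0.45970429 -0.02564833  0.19655799] [ 3.3  2.2 -1.8 -1.2  3.  -4.7] [-0.54720914 -0.27336565 -0.43549913]
knob [0.47113352 0.23676301 0.06199687] [0.46133955 0.22657123 0.03604969] [0.4842531  0.25240707 0.08437667] 87
feld [0.46169189 0.35227061 0.04215089] [0.51176977 0.40608936 0.07282161] 125
```

View pics/s6.png

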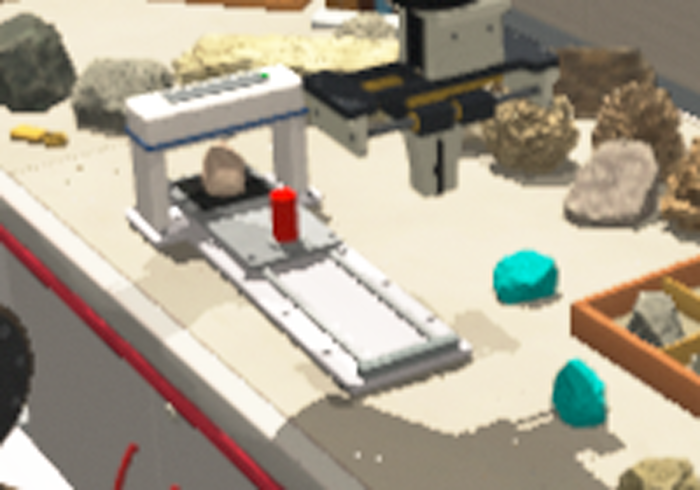

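The feldspar sits on the pad under the bridge (crop 222,172). The knob at (284,215) is at the stop, and both moved the same ~177 mm. The arm is clear.

```bash
python3 -c "
from plant import ctrl
print(ctrl.close_job())"
```

```text
the job is handed in; nothing more can be done
None
```

The feldspar is on the pad under the sensor bridge, the carriage is home against its stop, the gripper is clear, and I handed the job in at about 14 s of 54 s; the hand-in returned no verdict.

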